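# Shut the packed carton of knife handles

## Task

Two cardboard cartons stand open on the bench of a knife-handle workshop. Close the one that is fully packed with wooden handles: swing its flap over and press it fully home so that the tab sits behind the rim. The other carton is empty and still to be filled: leave its flap standing open.

Things in the scene. Friction and masses are not known exactly. Their poses are not given: they have to be found in the camera images.
- packed_carton: Open cardboard carton, 150 (its x) x 170 (its y) x 80 mm high, walls 4 mm, fixed; origin: centre of its underside, z up, yaw within 86 deg. Flap hinge: line along its y at x=-75, z=80.5 mm; the tab goes behind the wall at x=+75 mm. THE ONE TO CLOSE: full, two layers of wooden handles (eight, 130 x 30 mm, brass ends, up to 64 mm above the bench).
- packed_flap (a joint): Packed carton's flap angle, rad: 0 shut and level, 1.57 upright, stops at 0 and 2; starts 1.15-1.5. Flap 142 mm from hinge to free edge, 168 wide, 4 thick, underside on the hinge line; tab 25 mm deep, square under the free edge. Stiff crease: stays where left, no fall or spring-back; 1-2 N at the edge moves it. Opened, its outer face looks to the carton's -x.
- empty_carton: TO BE LEFT OPEN: a carton and flap of the same make, size and frame as packed_carton, but with nothing in it. It stands to the left or right of the packed one.
- empty_flap (a joint): Angle of the empty carton's flap (rad), of the same make, size and zero as the other flap; starts at 1.15 to 1.5 and stays where it is left.

How it is judged:
By the outcome, as a careful person would: the job done as asked, in the order asked, and still so for the second after the job is handed in, with the robot touching nothing.
It also fails if it takes over 27 s, if anything falls off the work surface, if the arm or the gripper's body presses on something with over 40 N, if the wrist force passes 120 N, or if a joint passes its speed limit or range.

## Robot

A 7-joint arm with a two-finger parallel gripper is mounted at the origin on the work surface. World frame = base frame: x ahead of the robot, y to its left, z up, the work surface at z = 0. Lengths are in m, angles in rad, forces in N, time in s.
With the tool pointing down it reaches from about 0.4 to 0.85 m from the base axis. Payload 10.4 kg.
Tool frame: the origin (TCP) lies at the very end of the fingers, on their centre line; the grasp point (between the pads) lies manip.hold_point_z behind it (manip.hold_point_z is the distance from the TCP to the grasp point, in m); z points along the fingers, y is the direction in which the jaws open and shut (so a half turn about z gives the same grasp; the last joint's range is limited). The gripper opens to 85 mm and grips with 20 to 120 N. Pads are 22 mm wide; open, the fingers measure 114 mm over their backs; the gripper's body (76 mm by 85 mm) begins 54 mm behind the grasp point. The pads swing forward as they close: fully open they stand 13 mm farther back than shut.
Start: joints at [-1.261, 0.332, -0.065, 1.46, 0.022, 1.35, -0.088], TCP at [0.204, 0.591, 0.231] pointing down, gripper open.
Joint ranges: [-2.6, 2.6], [-0.5, 2.12], [-1.47, 1.34], [0.16, 2.42], [-1.27, 4.41], [0.06, 2.06], [-2.6, 2.6]. Speed limits (rad/s): [2.22, 2.22, 2.79, 2.79, 3.14, 3.14, 3.14].

## Interface

Orientations are given as a unit quaternion [x, y, z, w].
In Python, from workcell import manip gives the robot as it stands.
- The arm moves only by the tool jog_arm, never from a script. Its arguments are lists of equal length, an entry for each row: "translation": the shift along the world's x, y, z in mm, a list of three; "turn": the turn about the world's z in degrees. In form: {"translation": [[x, y, z], ...], "turn": [turn, ...]}. A call has 1 to 12 rows; each row is the pose to reach, as a shift and turn from the pose measured when the call began; what a row does not reach only later rows make up. A row lasts 1/12 s, in which the tool goes at most 41.7 mm and 7.16 degrees, less where a joint would pass 70% of its speed; a pose out of reach is approached as far as the arm can. A call with a gripper value outside its range is refused whole. "grip" is the finger opening in mm, from 0 to 85.4, set as the call begins (left out, the last holds). The fingers move at their own pace and stop on an object; "grip_force" is the grip in N (left out, the last holds). Time passes only in rows, so rows that repeat a pose let the fingers close. It gives the time, the measured TCP pose, the force and the opening at its end, in the units of the state.
- manip.get_obs(): the state, without advancing time (a new reading comes with each control period).
- manip.camera(name): name is "side" or "top"; returns a dict with "frame" (420x560x3 uint8, red, green, blue), "mtx" (3x3 intrinsics, pixels), "pose" (4x4, takes a point from camera to world coordinates). Camera axes: x right, y down, z forward; pixel columns grow to the right and rows downward; lengths in m; the calibration is good to about 2 mm. A picture is of the moment at which its call begins. There is no depth.
- manip.hand_in(): hands the job in, once; it reports no verdict.
Trained networks look in a picture, given as the dict that the camera call returned (one of the last four; its "shot" number tells which), for a name from the list of things; names that differ only in an ending like _2 or _b are one class to them, and where a whole thing is asked for, a point or a joint stands for the part that bears it (a point fixed in the world has none). Each returns a list of dicts, best first, with "confidence" (0 to 1); they miss things now and then, are a little off and sometimes report something else, mostly with a low value. They report only what shows in the picture. A call takes as long as a camera call.
- manip.outline_of(picture, label): "mask" (420x560 bool, what is visible of it) and "extent" ([left, top, right, bottom] in pixels, round what is visible of it).
- manip.pinpoint(picture, label): "at" ([column, row] in pixels: a listed point, or the origin of a listed thing).
The state is a dict: "clock": time; "joint_pos": joint angles; "joint_velocities": joint speeds; "tau": joint torques, N m; "position": TCP position; "ee_rot": TCP orientation; "ft_force": force on the tool from outside, world axes, zero at the start; "torque": the same for the moment, N m; "grip_width": opening from 0.0 (shut) to 1.0 (fully open).
Only numpy, scipy, OpenCV 4.12 (cv2) and the standard library are available. Lean on these libraries where they do the work, as an engineer would, in place of code of your own. Each camera call takes 0.05 s, during which the arm holds its last target. There are 200 camera calls.

## Working session

There is one attempt and no reset: what is moved stays moved. The work goes in short steps, Python scripts to look and compute and a tool call to move; the robot and the scene stay as the last step left them, time stands still between calls to the robot, and variables do not carry over. Pictures are saved under pics/ and viewed, about 8 in all and at most 12, crops included, and the job is handed in when it is done.

Besides the shell and the picture viewer there is one more tool, called after ">>>" by a JSON object that holds its "name" and its "arguments". jog_arm: Moves the arm, as the interface text tells. Its arguments: {"type":"object","properties":{"translation":{"type":"array"},"turn":{"type":"array"},"grip":{"type":"number"},"grip_force":{"type":"number"}},"required":["translation","turn"]}

```bash
mkdir -p pics; ls; python3 - <<'E'
from workcell import manip
import cv2,numpy as np
np.set_printoptions(precision=4,suppress=True)
print(manip.hold_point_z, manip.get_obs())
for n in ("top","side"):
    p=manip.camera(n); cv2.imwrite(f"pics/{n}1.png",p["frame"][:,:,::-1]); print(n,p["mtx"],p["pose"])
    np.savez(f"{n}1.npz",**{k:p[k] for k in("frame","mtx","pose")})
    for l in("packed_carton","empty_carton","packed_flap","empty_flap"):
        print(l,[(d["at"],d["confidence"]) for d in manip.pinpoint(p,l)],[(d["extent"],d["confidence"]) for d in manip.outline_of(p,l)])
E
```

```text
pics
0.0187 {'clock': 0.0, 'joint_pos': array([-1.2606,  0.3329, -0.0647,  1.4609,  0.0216,  1.3499, -0.0885]), 'joint_velocities': array([ 0.0006,  0.0012, -0.0008,  0.0006,  0.0002, -0.0005, -0.0002]), 'tau': array([ -0.0007, -62.5444,   0.0487, -39.1608,   0.0162,   0.0095,
         0.    ]), 'position': array([0.2041, 0.5904, 0.2305]), 'ee_rot': array([ 0.1656,  0.9862, -0.0007, -0.0001]), 'ft_force': array([-0.3856, -0.4901,  0.182 ]), 'torque': array([ 0.007 ,  0.0204, -0.0329]), 'grip_width': 1.0011081790503333}
top [[428.4385   0.     278.0621]
 [  0.     428.4385 218.1976]
 [  0.       0.       1.    ]] [[-0.0085 -0.9864  0.164   0.3744]
 [-1.      0.0088  0.0012 -0.0076]
 [-0.0026 -0.164  -0.9865  0.9686]
 [ 0.      0.      0.      1.    ]]
packed_carton [([343.6, 213.2], 0.81)] [([294.6, 161.4, 406.3, 265.2], 0.81)]
empty_carton [([168.4, 211.8], 0.81)] [([87.1, 155.9, 209.8, 253.9], 0.89)]Traceback (most recent call last):
  File "<stdin>", line 9, in <module>
ValueError: it knows: empty_carton, packed_carton
```

```bash
python3 - <<'E'
from workcell import manip
import cv2,numpy as np
p=manip.camera("side"); np.savez("side1.npz",**{k:p[k] for k in("frame","mtx","pose")})
t=cv2.imread("pics/top1.png")
cv2.imwrite("pics/top1z.png",cv2.resize(t[120:300,50:450],(800,360),interpolation=cv2.INTER_CUBIC))
cv2.imwrite("pics/side1.png",p["frame"][:,:,::-1]); print(p["mtx"],p["pose"])
for l in("packed_carton","empty_carton"):
        print(l,[(d["at"],d["confidence"]) for d in manip.pinpoint(p,l)],[(d["extent"],d["confidence"]) for d in manip.outline_of(p,l)])
E
```

```text
[[386.05070008   0.         283.19558604]
 [  0.         386.05070008 208.59265678]
 [  0.           0.           1.        ]] [[-0.46459721  0.71606118 -0.52096623  1.05350506]
 [ 0.88552029  0.37688328 -0.27168511  0.2678569 ]
 [ 0.0018003  -0.58755032 -0.80918563  0.9283048 ]
 [ 0.          0.          0.          1.        ]]
packed_carton [([235.5, 213.3], 0.69)] [([194.1, 152.2, 267.6, 238.6], 0.66)]
empty_carton [([363.6, 281.4], 0.69)] [([333.8, 209.5, 415.2, 314.5], 0.67)]
```

View pics/top1z.png

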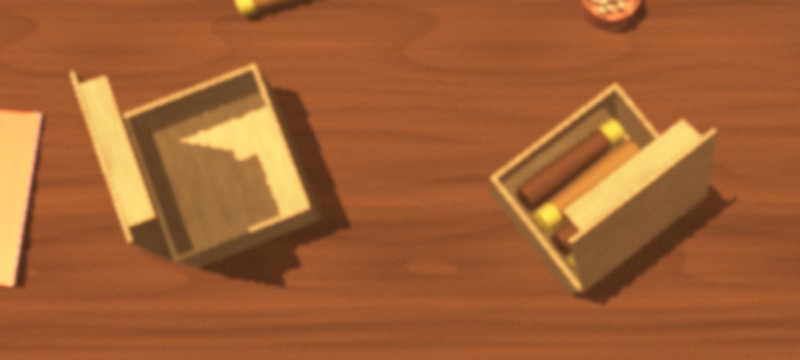

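View pics/side1.png

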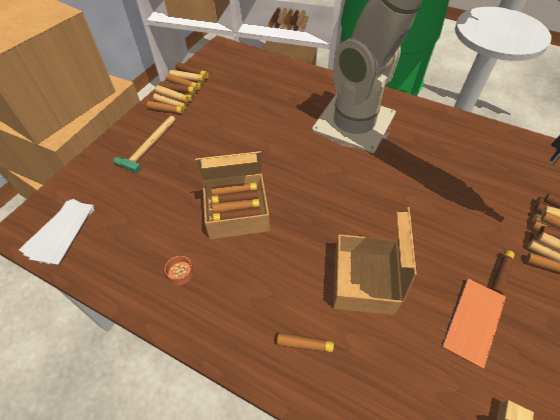

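The top view shows the packed carton at right (rim corners near (358,163) and (296,210), flap standing at its lower right). The empty carton is at left. The side view shows the packed one at (235,205), with its flap toward the robot.

```bash
cat > h.py <<'E'
import numpy as np,cv2
from scipy.optimize import least_squares
def R(y): c,s=np.cos(y),np.sin(y); return np.array([[c,-s,0],[s,c,0],[0,0,1]])
def proj(P,m,T):
    q=(np.atleast_2d(P)-T[:3,3])@T[:3,:3]; return (q[:,:2]/q[:,2:])@m[:2,:2].T+m[:2,2]
def flap(th,r,n,y): # carton frame, n along outer normal
    return np.array([-.075+r*np.cos(th)-n*np.sin(th), y, .0805+r*np.sin(th)+n*np.cos(th)])
def world(p,P): return P@R(p[2]).T+[p[0],p[1],0]
E
python3 - <<'E'
from h import *
t=np.load("top1.npz");s=np.load("side1.npz")
z=lambda a,b:(a/2+50,b/2+120)
def model(p):
    th=p[3]
    L=[(.075,-.085,.08),(.075,.085,.08),(-.075,.085,.08),flap(th,.142,.004,-.084),flap(th,.142,.004,.084),flap(th,.142,-.025,-.084),flap(th,.142,-.025,.084)]
    S=[flap(th,.142,.004,.084),flap(th,.142,.004,-.084)]
    return L,S
obs=np.array([z(617,87),z(492,180),z(578,290),z(716,130),z(572,238),z(685,120),z(567,210)])
def res(p,full=0):
    L,S=model(p); r=proj(world(p,np.array(L)),t["mtx"],t["pose"])-obs
    return r if full else r.ravel()
f=least_squares(res,[.45,-.17,.65,1.3],loss="soft_l1"); p=f.x
print(p,np.degrees(p[2:]));print(res(p,1).round(1))
np.save("p.npy",p)
C=[[(x,y,h) for x,y in((-.075,-.085),(.075,-.085),(.075,.085),(-.075,.085))] for h in(0,.08)]
C.append([flap(p[3],.142,.004,-.084),flap(p[3],.142,.004,.084),flap(p[3],.142,-.025,.084),flap(p[3],.142,-.025,-.084)])
out=[]
for c,(x0,y0) in((t,(270,140)),(s,(160,120))):
    im=cv2.resize(c["frame"][y0:y0+150,x0:x0+150,::-1].copy(),None,fx=2.6,fy=2.6,interpolation=2)
    for q in C: cv2.polylines(im,[((proj(world(p,np.array(q)),c["mtx"],c["pose"])-[x0,y0])*2.6).astype(int)],True,(0,255,0),1)
    out.append(im)
cv2.imwrite("pics/fit.png",np.hstack(out))
E
```

```text
[ 0.53166704 -0.15748544  0.63336498  1.20561376] [36.28914034 69.07658002]
[[ 0.6 -1.3]
 [-0.  -1.2]
 [ 0.9  1. ]
 [-0.1 -0.2]
 [-1.4  1.2]
 [ 4.3 -5.3]
 [-8.9  3.9]]
```

View pics/fit.png

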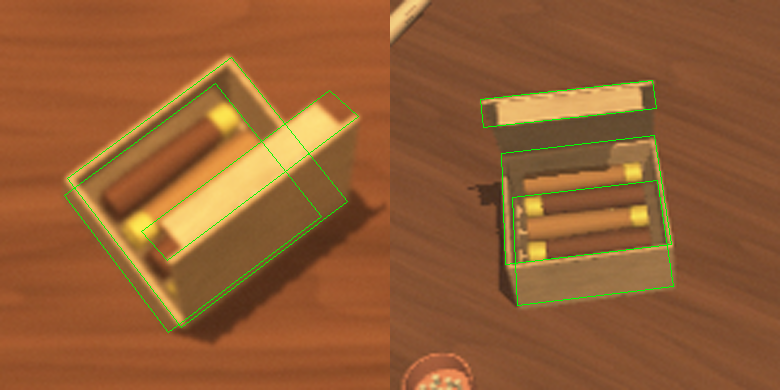

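The fit is good: centre (0.532, -0.157), yaw 36°, flap about 69°. I'll cross high over the bench with the fingers shut and turn the tool to the carton's axes.

>>> {"name": "jog_arm", "arguments": {"translation": [[18,-32,25],[36,-65,50],[54,-98,75],[72,-130,90],[90,-162,90],[108,-195,90],[126,-228,90],[144,-260,90],[162,-292,90],[180,-325,90],[198,-358,90],[216,-390,90]], "turn": [-6,-12,-18,-24,-30,-36,-42,-48,-54,-60,-66,-72], "grip": 0, "grip_force": 40}}

```text
clock: 1.5
position: [0.4207, 0.1988, 0.3216]
ee_rot: [0.716, 0.699, 0.0, -0.0]
ft_force: [1.5, -0.7, -0.2]
grip_width: 0.001
```

>>> {"name": "jog_arm", "arguments": {"translation": [[3,-35,0],[5,-70,0],[8,-105,0],[10,-140,0],[13,-175,0],[16,-210,0],[18,-245,0],[21,-280,0],[24,-315,0],[27,-350,0],[30,-385,0],[30,-416,-20]], "turn": [-5,-10,-15,-20,-25,-30,-35,-40,-45,-50,-52.3,-52.3]}}

```text
clock: 2.5
position: [0.452, -0.2201, 0.3045]
ee_rot: [0.951, 0.31, 0.003, 0.002]
ft_force: [1.2, -0.9, -0.0]
grip_width: 0.001
```

```bash
python3 - <<'E'
from workcell import manip
from h import *
np.set_printoptions(precision=1,suppress=True)
p=np.load("p.npy");o=manip.get_obs()
print(o["position"],o["ee_rot"],o["clock"],o["joint_pos"].round(2))
def tgt(th,r=.125,n=.004,back=.011):
    P=flap(np.radians(th),r,n,0); P[0]-=back; return world(p,P)*1000
print("carton xyz", (R(p[2]).T@(o["position"]-[p[0],p[1],0]))*1000)
print("pre",world(p,np.array([-.095,0,.19]))*1000)
for th in list(range(72,-1,-4)): print(th,tgt(th))
E
```

```text
[ 0.5 -0.2  0.3] [1.  0.3 0.  0. ] 2.5 [-0.5 -0.   0.8  1.7  0.   1.4 -0.6]
carton xyz [-101.3   -3.3  304.5]
pre [ 455.1 -213.7  190. ]
72 [ 490.4 -187.8  200.6]
68 [ 497.1 -182.9  197.9]
64 [ 503.6 -178.1  194.6]
60 [ 509.9 -173.4  190.8]
56 [ 516.  -169.   186.4]
52 [ 521.8 -164.7  181.5]
48 [ 527.4 -160.6  176.1]
44 [ 532.6 -156.8  170.2]
40 [ 537.5 -153.2  163.9]
36 [ 542.  -149.9  157.2]
32 [ 546.1 -146.9  150.1]
28 [ 549.8 -144.2  142.7]
24 [ 553.1 -141.8  135. ]
20 [ 555.9 -139.7  127. ]
16 [ 558.3 -137.9  118.8]
12 [ 560.2 -136.5  110.4]
8 [ 561.7 -135.5  101.9]
4 [ 562.6 -134.7   93.2]
0 [ 563.1 -134.4   84.5]
```

>>> {"name": "jog_arm", "arguments": {"translation": [[0,3,-35],[0,5,-70],[0,6,-108],[10,13,-108],[20,21,-108],[30,28,-108],[39,33,-108],[45,37,-108],[52,42,-110],[58,47,-114],[64,51,-118],[70,55,-123]], "turn": [0,0,0,0,0,0,0,0,0,0,0,0]}}

```text
clock: 3.5
position: [0.5226, -0.1647, 0.1814]
ee_rot: [0.951, 0.31, 0.003, 0.002]
ft_force: [-0.2, -0.6, 0.6]
grip_width: 0.003
```

```bash
python3 - <<'E'
from workcell import manip
import cv2,numpy as np
a=manip.camera("top")["frame"][110:310,230:450,::-1];b=manip.camera("side")["frame"][60:260,130:350,::-1]
cv2.imwrite("pics/c2.png",cv2.resize(np.hstack([a,b]),(800,364)))
print(manip.get_obs()["position"],manip.get_obs()["ft_force"])
E
```

```text
[ 0.52235433 -0.163945    0.18042968] [-0.31900107 -0.10705695 -0.16588216]
```

View pics/c2.png

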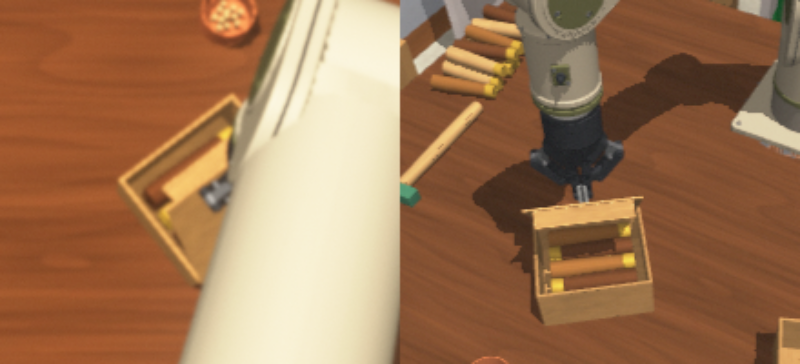

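Contact was good and the flap is swinging, with the finger behind it. I'll follow the arc.

>>> {"name": "jog_arm", "arguments": {"translation": [[5,3,-5],[10,7,-10],[15,11,-17],[20,14,-23],[24,17,-30],[28,20,-38],[31,22,-46],[34,24,-54],[36,26,-62],[38,27,-70],[40,28,-79],[40,28,-79]], "turn": [0,0,0,0,0,0,0,0,0,0,0,0]}}

```text
clock: 4.6
position: [0.5616, -0.1355, 0.0994]
ee_rot: [0.95, 0.311, 0.001, 0.001]
ft_force: [-1.1, 0.5, 0.7]
grip_width: -0.001
```

>>> {"name": "jog_arm", "arguments": {"translation": [[1,1,-4],[1,1,-8],[1,1,-11],[1,1,-13],[1,1,-14],[1,1,-15],[1,1,-15]], "turn": [0,0,0,0,0,0,0]}}

```text
clock: 5.18
position: [0.5626, -0.1345, 0.0847]
ee_rot: [0.95, 0.311, 0.001, 0.001]
ft_force: [-0.2, -0.0, 2.2]
grip_width: 0.0
```

>>> {"name": "jog_arm", "arguments": {"translation": [[0,0,-1],[0,0,-1],[0,0,-2],[0,0,-2]], "turn": [0,0,0,0]}}

```text
clock: 5.52
position: [0.5628, -0.1346, 0.0844]
ee_rot: [0.95, 0.311, 0.002, 0.0]
ft_force: [-8.3, 2.5, 18.4]
grip_width: -0.001
```

A force of 18 N at z = 84.4 mm, where the shut flap should be, so it is against its stop. I'll retreat up and back the way it came.

>>> {"name": "jog_arm", "arguments": {"translation": [[0,0,15],[0,0,45],[0,0,80],[0,0,115],[0,0,150],[-5,-15,190],[-20,-40,215],[-40,-65,220],[-60,-90,220],[-80,-120,220],[-100,-150,220],[-100,-150,220]], "turn": [0,0,0,0,0,0,0,0,0,0,0,0]}}

```text
clock: 6.52
position: [0.4577, -0.2916, 0.3052]
ee_rot: [0.952, 0.306, 0.002, 0.001]
ft_force: [-0.6, -0.8, 0.2]
grip_width: 0.002
```

```bash
python3 - <<'E'
from workcell import manip
import cv2,numpy as np
from h import *
a=manip.camera("top");b=manip.camera("side");p=np.load("p.npy")
o=[]
q=np.array([flap(0,r,.004,y) for r,y in((0,-.084),(.142,-.084),(.142,.084),(0,.084))])
for c in(a,b):
    f=c["frame"][:,:,::-1]; x,y=(70,110) if c is a else (150,100)
    im=cv2.resize(f[y:y+250,x:x+360],(800,556)) if c is a else cv2.resize(f[y:y+230,x:x+290],(800,600))
    cv2.imwrite(f"pics/e{len(o)}.png",im);o.append(1)
    print(proj(world(p,q),c["mtx"],c["pose"]).round(), "crop",x,y)
print(manip.get_obs()["position"])
E
```

```text
[[404. 217.]
 [361. 165.]
 [299. 211.]
 [341. 266.]] crop 70 110
[[203. 178.]
 [204. 218.]
 [267. 211.]
 [261. 171.]] crop 150 100
[ 0.46184514 -0.28599796  0.30463054]
```

View pics/e0.png

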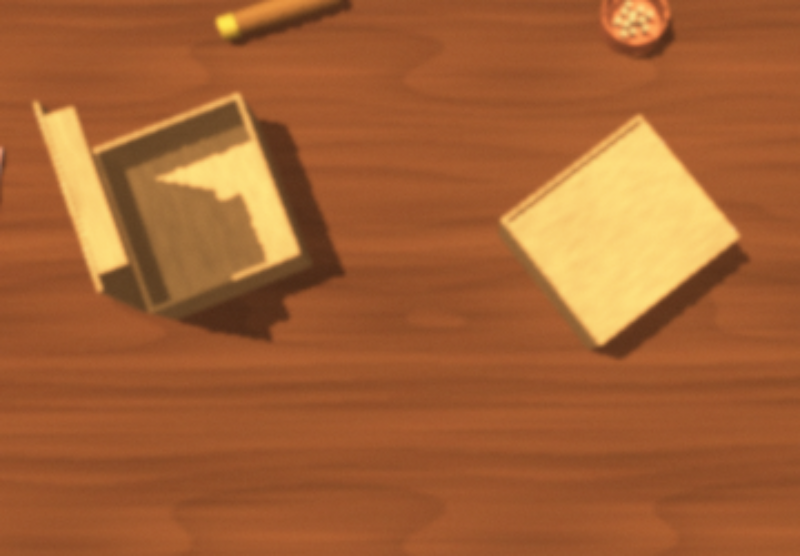

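View pics/e1.png

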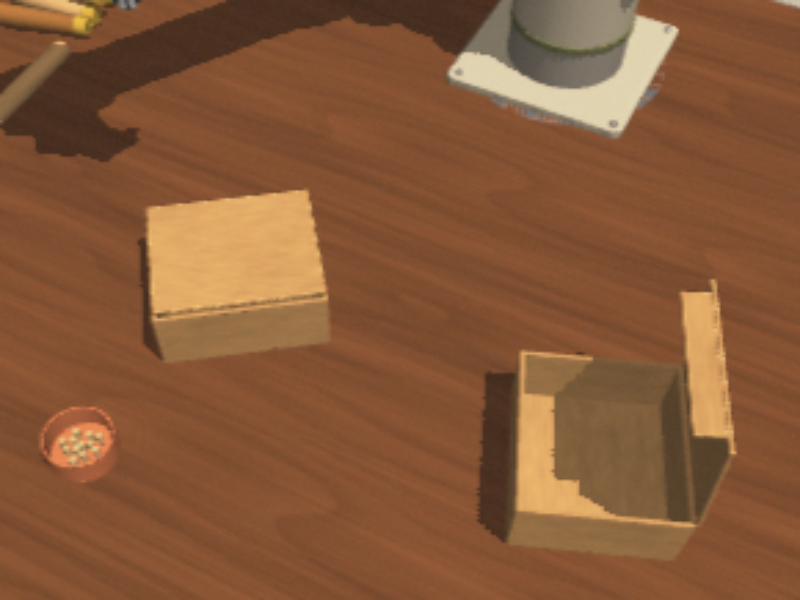

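Both views show the packed carton shut flat, with its free edge just inside the rim (top crop (510,218)–(638,120)). The empty carton's flap is still standing as before and the arm is clear.

```bash
python3 -c "
from workcell import manip
print(manip.hand_in())"
```

```text
the job is handed in; nothing more can be done
None
```

I closed the packed carton and handed the job in at about 6.6 s on the robot's clock. With the fingers shut, I swung its flap over from the outer side and pressed it down.

**Flap home:** it stopped the fingers at z = 84.4 mm, against the 84.5 mm expected for a shut flap, with a force of about 18 N. The last top and side pictures show it lying flat with its free edge just inside the rim. The tab itself can't be seen once the flap is shut.

**Other checks:** the empty carton's flap is still standing open, untouched, and the arm is clear of everything. No check failed. In the first fit, the tab corners were off by up to about 10 pixels, apparently because the tab narrows. The carton outline matched in both views, so I went ahead.

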